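# Load a bearing sleeve in a sloping inspection fixture and clamp it shut

## Robot

A 6-joint arm with a two-finger parallel gripper is mounted at the origin on the work surface. World frame = base frame: x ahead of the robot, y to its left, z up, the work surface at z = 0. Lengths are in m, angles in rad, forces in N, time in s.
With the tool pointing down it reaches from about 0.3 to 0.85 m from the base axis. Payload 4.2 kg.
Tool frame: the origin (TCP) lies on the centre line of the jaws, within the pads' length; the fingertips stand 17 mm ahead of it and the grasp point (between the pads) lies 2 mm behind it; z points along the fingers, y is the line along which they close (so a half turn about z gives the same grasp; the last joint's range is limited). The gripper opens to 91 mm and grips with 3 to 60 N. Pads are 32 mm wide; open, the fingers measure 118 mm over their backs; the gripper's body (76 mm by 178 mm) begins 60 mm behind the grasp point.
Start: joints at [-1.361, 0.32, 1.565, -0, 1.257, -0.02], TCP at [0.131, -0.56, 0.231] pointing down, gripper open.
Joint ranges: [-3.11, 3.11], [-0.84, 2.01], [0.21, 2.61], [-1.34, 4.49], [0.05, 2.63], [-2.56, 2.56]. Speed limits (rad/s): [2.57, 2.57, 3.14, 3.14, 3.14, 3.14].

## Interface

Orientations are given as a unit quaternion [w, x, y, z].
In Python, from rig import ctrl gives the robot as it stands.
- The arm moves only by the tool step_arm, never from a script. Its argument "series" is a list of rows, each an object with "offset": the shift along the tool's x, y, z in m, a list of three; "delta_rot": the turn, a rotation vector about the tool's x, y, z in rad, a list of three; "claw": the closure, from 0 (fully open) to 1 (shut). A call has 1 to 10 rows; each row shifts and turns the commanded pose from where the row before left it, along the tool's axes as they then stand; what a row does not reach is not made up. A row lasts 1/12 s, in which the tool goes at most 41.7 mm and 7.16 degrees, less where a joint would pass 70% of its speed; a pose out of reach is approached as far as the arm can. A call is refused whole if a number of a shift passes 0.0417 or a number of a turn 0.125, either way. A call with a gripper value outside its range is refused whole. The fingers move at their own pace and stop on an object; "grip_force" is the grip in N (left out, the last holds). Time passes only in rows, so rows that do not move let the fingers close. It gives the time, the measured TCP pose, the force, the opening and the grip force at its end, in the units of the state.
- ctrl.state(): the state, without advancing time (a new reading comes with each control period).
- ctrl.capture(name): name is "scene" or "top" or "wrist"; returns a dict with "image" (384x512x3 uint8, red, green, blue), "depth" (384x512 float32, m along the optical axis (not along the pixel's ray), 0 where there is no reading), "K" (3x3 intrinsics, pixels), "world_from_camera" (4x4, takes a point from camera to world coordinates); the wrist camera has in their place "mount" (4x4, takes a point from camera to tool coordinates, whose origin is the TCP and whose axes are the flange's). Camera axes: x right, y down, z forward; pixel columns grow to the right and rows downward; lengths in m; the calibration is good to about 2 mm. A picture is of the moment at which its call begins: read the wrist's pose just before it.
- ctrl.finish_job(): hands the job in; it is judged then, once.
The state is a dict: "clock": time; "q": joint angles; "joint_vel": joint speeds; "joint_torque": joint torques, N m; "position": TCP position; "orientation": TCP orientation; "contact_force": force on the tool from outside, world axes, zero at the start; "moment": the same for the moment, N m; "gripper_width": finger opening in m; "gripper_force": force on a finger pad.
Only numpy, scipy, OpenCV 4.12 (cv2) and the standard library are available. Lean on these libraries where they do the work, as an engineer would, in place of code of your own. Each camera call takes 0.05 s, during which the arm holds its last target. There are 200 camera calls.

## Task

Put the brass sleeve from the mat into the bore of the sloping inspection fixture until its collar sits fully home on the face, and let go of it. Then fold the red clamp arm down onto the sleeve, and after that push the yellow bolt by its black knob fully across over the end of the arm. Do not disturb the other two parts on the mat or the dial gauge stand, and do not move the bolt across before the arm is down.

Things in the scene. Friction and masses are not known exactly. Their poses are not given: they have to be found in the camera images.
- face: Steel face plate of the fixture, 200 mm up the slope, 150 wide, 40 thick, sloping at 30 degrees, low edge towards the robot. Origin: centre of the bore's mouth in the face, 90 mm above the table. Axes: z out of the face along the bore (leaning 30 degrees from vertical, towards the robot), x up the slope, y across it. Bore: 29.5 mm diameter, through, 2 mm chamfer. The fixture cannot move.
- clamp_hinge (a point): Hinge axis of the clamp arm, along the face's y, at x = +75, z = +43 mm in the face's frame. On the face stand its lugs (x 62 to 88, y -28 to +28, 52 mm high), a rest for the arm's end (x -71 to -45, y -7 to +7, 36 high) and the bolt's post (x -71 to -45, y +36 to +68, 50 high). Otherwise the face is clear; it spans x -95 to +105, y -75 to +75.
- mat: Black rubber mat, 250 x 110 x 4 mm, fixed to the table; origin at the centre of its underside, x along its length. The brass sleeve and the two other parts stand on it in a row along x, about 80 mm apart, in any order.
- sleeve_mid (a point): Brass sleeve, 250 g, upright on the mat, 62 mm tall: a spigot 28 mm in diameter, 28 long, foot chamfered 2 x 3 mm, below a collar 36 mm in diameter, 34 tall, by which to grip it. Point on its axis half-way up (31 mm above the foot, 3 above the collar's underside); z from foot to collar. Fully home, the collar rests on the face and this point lies on the bore's axis, 3 mm out of the face.
- clamp (a joint): Angle (rad) of the red clamp arm: 0 = down, parallel to the face, its pad on the collar of a seated sleeve; grows as it opens; starts at 1.70 to 1.95 (standing up), stop at 2.05. In the face's x-z plane the arm points from the hinge along (-cos, +sin) of this angle. The hinge is stiff: the arm stays where it is left, and 1 to 2 N at its end move it.
- clamp_end (a point): Point on the centre line of the red clamp arm at its free end, 140 mm from the hinge axis. The arm is a straight bar 24 mm wide and 10 thick; a round rubber pad on its underside, 75 mm from the hinge, meets the sleeve. When it is down its top lies 48 mm out of the face.
- bolt (a joint): Travel (m) of the yellow bolt: 0 = open, 0.028 = fully across over the end of the arm, against its stop; starts between 0 and 0.003. It slides towards -y of the face, stays where it is left and takes about 2 N to push.
- bolt_knob (a point): Black upright knob on the yellow bolt, 16 mm in diameter, 24 tall, standing along the face's z on the bolt's top, which is 58 mm out of the face. The bolt is a slab 24 mm up the slope, 56 across, 8 thick. Point on the knob's axis half-way up (70 mm out of the face); with the bolt open it lies at x = -58, y = +54 mm in the face's frame.
- big_mid (a point): Larger bright steel part on the mat, collar 48 mm in diameter, 62 mm tall: not wanted, leave it standing. Point half-way up its axis.
- small_mid (a point): Smaller green part on the mat, collar 30 mm in diameter, 62 mm tall: not wanted, leave it standing. Point half-way up its axis.
- stand_base (a point): Dial gauge on a magnetic stand with a blue base 50 x 60 x 50 mm, about 160 mm tall, beyond and to the left of the fixture: leave it standing. Point at the centre of the blue base.
Mind the look-alikes: they are no part of the job. Several things look just like the part that bears sleeve_mid: the one meant starts nearest to the robot's base.

How it is judged:
On the way, in this order (a step that is already met when the one before it is completed fails the run):
1. the sleeve is fully home in the bore and let go (z of sleeve_mid in the frame of face between -0.001 and 0.005 m and x of sleeve_mid in the frame of face between -0.003 and 0.003 m and y of sleeve_mid in the frame of face between -0.003 and 0.003 m and angle between the z axis of sleeve_mid and the z axis of face, either way round below 0.08 rad and contact force between the fingers and sleeve below 0.1 N), for 0.2 s.
2. the clamp arm is down on the sleeve (z of sleeve_mid in the frame of face between -0.001 and 0.005 m and x of sleeve_mid in the frame of face between -0.003 and 0.003 m and y of sleeve_mid in the frame of face between -0.003 and 0.003 m and angle between the z axis of sleeve_mid and the z axis of face, either way round below 0.08 rad and value of joint clamp below 0.05 rad), for 0.2 s.
3. the bolt is fully across (all of step 2 and value of joint bolt above 0.023 m), for 0.2 s.
At the end, for the whole second after the job is handed in: The sleeve is at rest fully home in the bore (its middle 3 mm out of the face within -4/+2 mm, within 3 mm of the bore's axis each way, axes within 0.08 rad), the clamp arm is down on it (below 0.05 rad) and the bolt is across (beyond 23 of 28 mm) (all of step 3 and linear speed of sleeve below 0.02 m/s); the robot touches nothing.
It fails at once if the bolt is pushed across while the arm is up (value of joint bolt above 0.014 m and value of joint clamp above 0.15 rad).
It fails at once if the larger steel part is moved by over 25 mm (distance of big_mid from where it was at the start of the episode above 0.025 m).
It fails at once if the smaller green part is moved by over 25 mm (distance of small_mid from where it was at the start of the episode above 0.025 m).
It fails at once if the dial gauge stand is moved by over 25 mm (distance of stand_base from where it was at the start of the episode above 0.025 m).
It also fails if it takes over 64 s, if anything falls off the work surface, if the arm or the gripper's body presses on something with over 40 N, if the wrist force passes 120 N, or if a joint passes its speed limit or range.

## Working session

There is one attempt and no reset: what is moved stays moved. The work goes in short steps, Python scripts to look and compute and a tool call to move; the robot and the scene stay as the last step left them, time stands still between calls to the robot, and variables do not carry over. Pictures are saved under pics/ and viewed, at most 10 in all, crops included, and the job is handed in when it is done.

Besides the shell and the picture viewer there is one more tool, called as a command line: name --argument value ..., lists and objects as JSON in quotes. step_arm: Moves the arm, as the interface text tells. Its arguments: {"type":"object","properties":{"series":{"type":"array"},"grip_force":{"type":"number"}},"required":["series"]}

```bash
ls; mkdir -p pics
python3 - <<'E'
from rig import ctrl
import cv2,numpy as np
print(ctrl.state())
ims=[]
for n in ["scene","top"]:
    d=ctrl.capture(n); np.savez(f"pics/{n}0.npz",**d); print(n,d["K"].tolist(),np.round(d["world_from_camera"],4).tolist())
    cv2.imwrite(f"pics/{n}0.png",cv2.resize(d["image"][:,:,::-1],(768,576)))
E
```

```text
pics
{'clock': 0.0, 'q': array([-1.36099644e+00,  3.20302202e-01,  1.56567055e+00, -1.01139291e-05,
        1.25739306e+00, -1.99890756e-02]), 'joint_vel': array([ 0.00179942, -0.00100038, -0.00214038,  0.00229448, -0.00077213,
        0.00116121]), 'joint_torque': array([-1.88485123e-03, -4.12465596e+01, -2.31975585e+01,  7.25555490e-02,
        4.57476277e-02, -1.56275755e-04]), 'position': array([ 0.13087447, -0.55942312,  0.23011763]), 'orientation': array([-8.82132621e-04,  9.93406317e-01,  1.14643375e-01, -8.88024132e-05]), 'contact_force': array([-0.25742874,  0.21434175, -0.64770722]), 'moment': array([0.00876824, 0.04259365, 0.01160327]), 'gripper_force': 0.0, 'gripper_width': 0.09134135080162774}
scene [[380.58143031250864, 0.0, 252.20385494450719], [0.0, 380.58143031250864, 190.80766215320503], [0.0, 0.0, 1.0]] [[0.005, 0.7296, -0.6839, 1.1696], [0.9998, -0.0159, -0.0096, -0.0006], [-0.0179, -0.6837, -0.7295, 0.8109], [0.0, 0.0, 0.0, 1.0]]
top [[358.3750453216445, 0.0, 257.07105467662007], [0.0, 358.3750453216445, 190.71417871948194], [0.0, 0.0, 1.0]] [[0.0057, -0.9797, 0.2005, 0.3602], [-1.0, -0.0067, -0.0041, -0.0184], [0.0053, -0.2005, -0.9797, 1.0509], [0.0, 0.0, 0.0, 1.0]]
```

View pics/scene0.png

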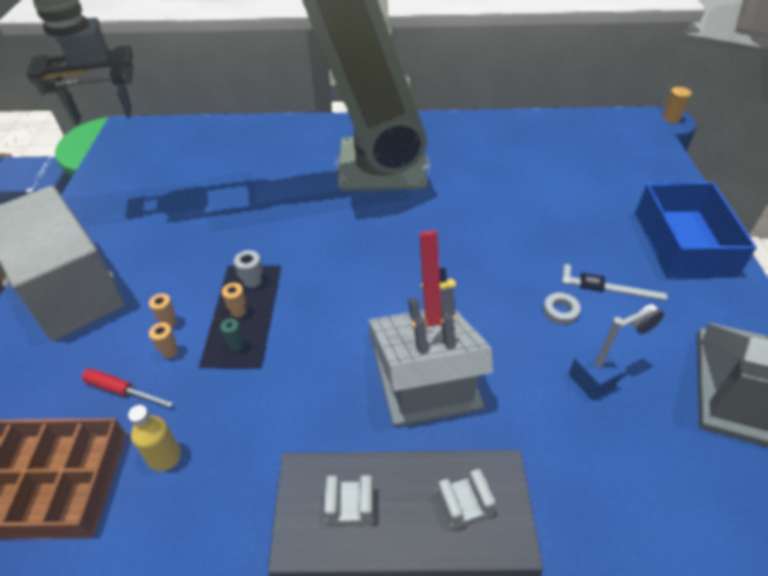

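View pics/top0.png

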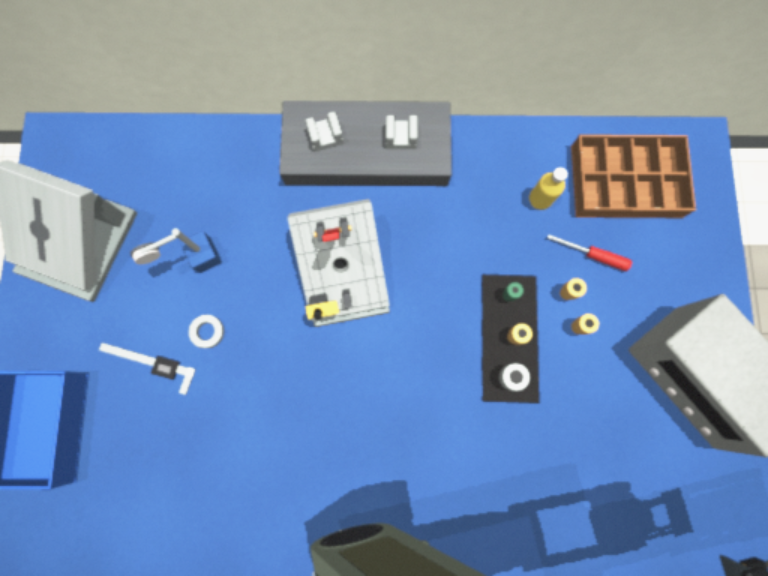

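Top view: brass candidates are at (520,333) on the mat, and at (573,289) and (587,323) off it on the table; a fourth is far right in the scene view at (678,100), off the work area. The one on the mat, between the steel part (515,377) and the green part (514,291), fits because it is on the mat. I'll measure these and check the distances to the base.

```bash
cat > h.py <<'E'
import numpy as np,cv2
from scipy.spatial.transform import Rotation as R
def quat(q): return R.from_quat(np.roll(q,-1)).as_matrix()
def cloud(d,T=None):
    T=d["world_from_camera"] if T is None else T
    K=d["K"];Z=d["depth"].astype(float);v,u=np.indices(Z.shape)
    P=np.stack([(u-K[0,2])/K[0,0]*Z,(v-K[1,2])/K[1,1]*Z,Z],-1)
    return P@T[:3,:3].T+T[:3,3]
def proj(d,P,T=None):
    T=d["world_from_camera"] if T is None else T
    c=(np.atleast_2d(P)-T[:3,3])@T[:3,:3]; p=c@np.array(d["K"]).T; return p[:,:2]/p[:,2:]
def wristT(s,d):
    T=np.eye(4);T[:3,:3]=quat(s["orientation"]);T[:3,3]=s["position"];return T@d["mount"]
E
python3 - <<'E'
from h import *
d=dict(np.load("pics/top0.npz")); W=cloud(d); I=d["image"]
for n,(u,v) in dict(steel=(515,377),mat_brass=(520,333),green=(514,291),b2=(573,289),b3=(587,323)).items():
    u,v=int(u/1.5),int(v/1.5); w=W[v-13:v+14,u-13:u+14].reshape(-1,3); w=w[(w[:,2]>.055)&(w[:,2]<.09)]
    lo,hi=np.percentile(w[:,:2],[2,98],axis=0); c=(lo+hi)/2
    print(n,c.round(4),"size",(hi-lo).round(3),"z",np.median(w[:,2]).round(4),"r",np.hypot(*c).round(3),len(w))
# mat
m=(I.max(2)<50)&(W[...,2]<.02); m[:,:300]=0;m[:180]=0;m[275:]=0;m[:,370:]=0
n,l,st,ce=cv2.connectedComponentsWithStats(m.astype(np.uint8)); k=1+st[1:,4].argmax()
w=W[l==k]; print("mat",cv2.minAreaRect(w[:,:2].astype(np.float32)),np.median(w[:,2]))
# face plane
r=(slice(130,220),slice(185,265)); w=W[r].reshape(-1,3); 
best=None;rng=np.random.default_rng(0)
for i in range(500):
    a=w[rng.choice(len(w),3)];nn=np.cross(a[1]-a[0],a[2]-a[0]); L=np.linalg.norm(nn)
    if L<1e-5: continue
    nn/=L; 
    if abs(abs(nn[2])-.866)>.06: continue
    inl=abs((w-a[0])@nn)<.003
    if best is None or inl.sum()>best.sum(): best=inl
p=w[best];c=p.mean(0);nn=np.linalg.svd(p-c,full_matrices=False)[2][2];nn*=np.sign(nn[2])
print("face n",nn,"tilt",np.degrees(np.arccos(nn[2])),len(p),c)
yaw=np.arctan2(-nn[1],-nn[0]);print("yaw",yaw)
# minrect in plane
z=nn;y=np.cross(z,[1,0,0]);y=np.cross(z,np.array([np.cos(yaw),np.sin(yaw),0]));y/=np.linalg.norm(y);x=np.cross(y,z)
q=np.c_[(p-c)@x,(p-c)@y].astype(np.float32);rr=cv2.minAreaRect(q);print(rr)
top=c+rr[0][0]*x+rr[0][1]*y; print("bore est from rect centre",top-.005*x)
# bore dark px
for (u,v) in [(340,264)]:
    u/=1.5;v/=1.5;K=d["K"];T=d["world_from_camera"];ray=T[:3,:3]@np.array([(u-K[0,2])/K[0,0],(v-K[1,2])/K[1,1],1]);t=((c-T[:3,3])@nn)/(ray@nn);print("bore px",T[:3,3]+t*ray)
cv2.imwrite("pics/crop.png",cv2.resize(I[170:280,310:420,::-1],(600,600),interpolation=cv2.INTER_CUBIC))
E
```

```text
steel [ 0.3965 -0.2591] size [0.043 0.043] z 0.0665 r 0.474 258
mat_brass [ 0.4756 -0.2736] size [0.033 0.033] z 0.0664 r 0.549 143
green [ 0.5572 -0.2645] size [0.027 0.027] z 0.0662 r 0.617 95
b2 [ 0.5628 -0.3809] size [0.031 0.032] z 0.0629 r 0.68 131
b3 [ 0.4962 -0.4001] size [0.033 0.032] z 0.0622 r 0.637 139
mat ((0.39994877576828003, -0.23433171212673187), (0.017043257132172585, 0.04051649570465088), 80.25955963134766) 0.004073554094581988
face n [-0.49140335 -0.09706739  0.86550602] tilt 30.059463895529756 2891 [0.60756368 0.05790688 0.09637051]
yaw 0.195020379926024
((-0.007161982357501984, 0.004721321165561676), (0.2006998211145401, 0.1500561684370041), 0.34030643105506897)
bore est from rect centre [0.59632202 0.06049886 0.09027859]
bore px [0.59750452 0.06165232 0.09107933]
```

View pics/crop.png

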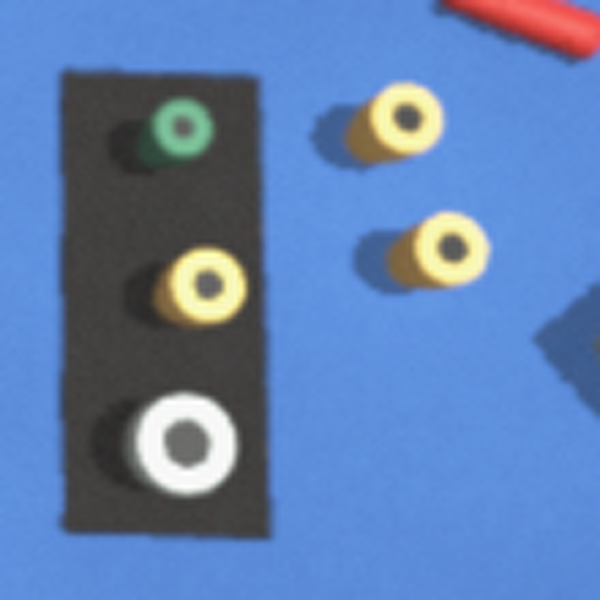

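The crop confirms it: brass ring at crop (208,285) on the mat, with green at (182,128) and steel at (187,443). At r = 0.549 it is nearer the base than the two off the mat (0.637 and 0.680). The top height of 0.066 m and the 80 mm spacing also fit. I'll move above it, staying clear of the grey box.

step_arm --series '[{"offset": [0.0167, -0.033, 0], "delta_rot": [0, 0, 0], "claw": 0}, {"offset": [0.0167, -0.033, 0], "delta_rot": [0, 0, 0], "claw": 0}, {"offset": [0.0167, -0.033, 0], "delta_rot": [0, 0, 0], "claw": 0}, {"offset": [0.0167, -0.033, 0], "delta_rot": [0, 0, 0], "claw": 0}, {"offset": [0.0167, -0.033, 0], "delta_rot": [0, 0, 0], "claw": 0}, {"offset": [0.0167, -0.033, 0], "delta_rot": [0, 0, 0], "claw": 0}, {"offset": [0.0167, -0.033, 0], "delta_rot": [0, 0, 0], "claw": 0}, {"offset": [0.0167, -0.033, 0], "delta_rot": [0, 0, 0], "claw": 0}, {"offset": [0.03, 0.007, 0], "delta_rot": [0, 0, 0], "claw": 0}, {"offset": [0.03, 0.007, 0], "delta_rot": [0, 0, 0], "claw": 0}]'

```text
clock: 0.93
position: [0.2622, -0.2701, 0.2312]
orientation: [0.0, 0.993, 0.115, 0.0]
contact_force: [-0.2, -1.5, 0.2]
gripper_width: 0.091
gripper_force: 0.0
```

step_arm --series '[{"offset": [0.03, 0.007, 0], "delta_rot": [0, 0, 0], "claw": 0}, {"offset": [0.03, 0.007, 0], "delta_rot": [0, 0, 0], "claw": 0}, {"offset": [0.03, 0.007, 0], "delta_rot": [0, 0, 0], "claw": 0}, {"offset": [0.03, 0.007, 0], "delta_rot": [0, 0, 0], "claw": 0}, {"offset": [0.03, 0.007, 0], "delta_rot": [0, 0, 0], "claw": 0}, {"offset": [0.03, 0.007, 0], "delta_rot": [0, 0, 0], "claw": 0}, {"offset": [0, 0, 0], "delta_rot": [0, 0, 0.035], "claw": 0}, {"offset": [0, 0, 0], "delta_rot": [0, 0, 0], "claw": 0}]'

```text
clock: 1.6
position: [0.4485, -0.2719, 0.23]
orientation: [-0.0, 0.995, 0.098, -0.001]
contact_force: [-0.7, -0.1, -0.5]
gripper_width: 0.0911
gripper_force: 0.0
```

```bash
cat >> h.py <<'E'
def face(o=(.5963,.0605,.0903),yaw=.195,tilt=np.radians(30)):
    z=np.array([-np.sin(tilt)*np.cos(yaw),-np.sin(tilt)*np.sin(yaw),np.cos(tilt)])
    y=np.array([-np.sin(yaw),np.cos(yaw),0]);return np.array(o),np.stack([np.cross(y,z),y,z],1)
def delta(s,pos,Rt=None):
    C=quat(s["orientation"]);print("pos",s["position"].round(4),"tool delta",(C.T@(np.array(pos)-s["position"])).round(4),end=" ")
    if Rt is not None: print("rotvec",R.from_matrix(C.T@Rt).as_rotvec().round(4),end=" ")
    print("clock",round(s["clock"],2),"F",s["contact_force"].round(1),"w",round(s["gripper_width"],4))
def grab(n):
    from rig import ctrl
    s=ctrl.state();d=ctrl.capture(n);T=wristT(s,d) if n=="wrist" else d["world_from_camera"];return s,d,T
E
python3 - <<'E'
from h import *
s,d,T=grab("wrist");print(np.round(d["mount"],4).tolist(),np.array(d["K"]).round(1).tolist())
W=cloud(d,T); m=(W[...,2]>.058)&(W[...,2]<.075)&(np.hypot(W[...,0]-.4756,W[...,1]+.2736)<.03)
w=W[m];print(len(w),np.median(w[:,2])); 
if len(w):
    (c,r)=cv2.minEnclosingCircle(w[:,:2].astype(np.float32));print("encl",c,r,"mid",(np.percentile(w[:,:2],1,axis=0)+np.percentile(w[:,:2],99,axis=0))/2)
    print(proj(d,[[.4756,-.2736,.066]],T)); delta(s,[*c,.052])
print(s["orientation"])
cv2.imwrite("pics/w1.png",cv2.cvtColor(d["image"],cv2.COLOR_RGB2BGR))
E
```

```text
[[0.0005, -0.9591, -0.283, 0.0804], [1.0, 0.0004, 0.0006, 0.0002], [-0.0005, -0.283, 0.9591, -0.1529], [0.0, 0.0, 0.0, 1.0]] [[277.0, 0.0, 259.7], [0.0, 277.0, 191.8], [0.0, 0.0, 1.0]]
739 0.06510680146152936
encl (0.4744212031364441, -0.27279049158096313) 0.01814413070678711 mid [ 0.47479672 -0.27259961]
[[265.46520296 158.81083248]]
pos [ 0.4485 -0.2719  0.23  ] tool delta [0.0255 0.0061 0.1779] clock 1.6 F [-0.7 -0.1 -0.5] w 0.0911
[-4.92314986e-04  9.95203183e-01  9.78257431e-02 -7.11751162e-04]
```

step_arm --series '[{"offset": [0.0127, 0.003, 0.02], "delta_rot": [0, 0, 0], "claw": 0}, {"offset": [0.0127, 0.003, 0.02], "delta_rot": [0, 0, 0], "claw": 0}, {"offset": [0, 0, 0.03], "delta_rot": [0, 0, 0], "claw": 0}, {"offset": [0, 0, 0.03], "delta_rot": [0, 0, 0], "claw": 0}, {"offset": [0, 0, 0.03], "delta_rot": [0, 0, 0], "claw": 0}, {"offset": [0, 0, 0.03], "delta_rot": [0, 0, 0], "claw": 0}, {"offset": [0, 0, 0.018], "delta_rot": [0, 0, 0], "claw": 0}, {"offset": [0, 0, 0], "delta_rot": [0, 0, 0], "claw": 0}, {"offset": [0, 0, 0], "delta_rot": [0, 0, 0], "claw": 0.6}, {"offset": [0, 0, 0], "delta_rot": [0, 0, 0], "claw": 1}]' --grip_force 25

```text
clock: 2.48
position: [0.4739, -0.2739, 0.0544]
orientation: [0.001, 0.995, 0.097, 0.001]
contact_force: [0.4, 0.3, 0.8]
gripper_width: 0.0806
gripper_force: 0.0
```

step_arm --series '[{"offset": [0, 0, 0], "delta_rot": [0, 0, 0], "claw": 1}, {"offset": [0, 0, 0], "delta_rot": [0, 0, 0], "claw": 1}, {"offset": [0, 0, 0], "delta_rot": [0, 0, 0], "claw": 1}, {"offset": [0, 0, 0], "delta_rot": [0, 0, 0], "claw": 1}, {"offset": [0, 0, 0], "delta_rot": [0, 0, 0], "claw": 1}, {"offset": [0, 0, 0], "delta_rot": [0, 0, 0], "claw": 1}]'

```text
clock: 2.98
position: [0.4736, -0.2733, 0.0532]
orientation: [0.0, 0.995, 0.097, 0.0]
contact_force: [-1.1, 0.0, 0.4]
gripper_width: 0.041
gripper_force: 0.0
```

Run:
```python
from h import *
from rig import ctrl
s=ctrl.state();o,F=face()
Rt=np.stack([-F[:,0],F[:,1],-F[:,2]],1)
print(s["q"].round(3),s["gripper_width"],s["gripper_force"]);delta(s,o+F[:,2]*.2,Rt)
```

```text
[-0.544  0.45   1.867 -0.     0.825  0.832] 0.04100314872043714 0.0
pos [ 0.4736 -0.2733  0.0532] tool delta [ 0.0851 -0.3036 -0.2104] rotvec [ 8.1260e-01 -6.0000e-04  3.0347e+00] clock 2.98 F [-1.1  0.   0.4] w 0.041
```

step_arm --series '[{"offset": [0, 0, 0], "delta_rot": [0, 0, 0], "claw": 1}, {"offset": [0, 0, 0], "delta_rot": [0, 0, 0], "claw": 1}, {"offset": [0, 0, 0], "delta_rot": [0, 0, 0], "claw": 1}, {"offset": [0, 0, -0.01], "delta_rot": [0, 0, 0], "claw": 1}, {"offset": [0, 0, -0.03], "delta_rot": [0, 0, 0], "claw": 1}, {"offset": [0, 0, -0.04], "delta_rot": [0, 0, 0], "claw": 1}, {"offset": [0, 0, -0.04], "delta_rot": [0, 0, 0], "claw": 1}, {"offset": [0, 0, -0.04], "delta_rot": [0, 0, 0], "claw": 1}, {"offset": [0, 0, -0.04], "delta_rot": [0, 0, 0], "claw": 1}, {"offset": [0, 0, 0], "delta_rot": [0, 0, -0.1], "claw": 1}]'

```text
clock: 3.82
position: [0.4767, -0.2752, 0.2623]
orientation: [0.005, 0.989, 0.148, 0.007]
contact_force: [1.6, -1.2, -1.1]
gripper_width: 0.0345
gripper_force: 25.0
```

step_arm --series '[{"offset": [0, 0, 0], "delta_rot": [0, 0, -0.12], "claw": 1}, {"offset": [0, 0, 0], "delta_rot": [0, 0, -0.12], "claw": 1}, {"offset": [0, 0, 0], "delta_rot": [0, 0, -0.12], "claw": 1}, {"offset": [0, 0, 0], "delta_rot": [0, 0, -0.12], "claw": 1}, {"offset": [0, 0, 0], "delta_rot": [0, 0, -0.12], "claw": 1}, {"offset": [0, 0, 0], "delta_rot": [0, 0, -0.12], "claw": 1}, {"offset": [0, 0, 0], "delta_rot": [0, 0, -0.12], "claw": 1}, {"offset": [0, 0, 0], "delta_rot": [0, 0, -0.12], "claw": 1}, {"offset": [0, 0, 0], "delta_rot": [0, 0, -0.12], "claw": 1}, {"offset": [0, 0, 0], "delta_rot": [0, 0, -0.12], "claw": 1}]'

```text
clock: 4.65
position: [0.473, -0.273, 0.2531]
orientation: [-0.0, 0.731, 0.682, -0.0]
contact_force: [0.8, 0.1, -1.2]
gripper_width: 0.0347
gripper_force: 25.0
```

step_arm --series '[{"offset": [0, 0, 0], "delta_rot": [0, 0, -0.12], "claw": 1}, {"offset": [0, 0, 0], "delta_rot": [0, 0, -0.12], "claw": 1}, {"offset": [0, 0, 0], "delta_rot": [0, 0, -0.12], "claw": 1}, {"offset": [0, 0, 0], "delta_rot": [0, 0, -0.12], "claw": 1}, {"offset": [0, 0, 0], "delta_rot": [0, 0, -0.12], "claw": 1}, {"offset": [0, 0, 0], "delta_rot": [0, 0, -0.12], "claw": 1}, {"offset": [0, 0, 0], "delta_rot": [0, 0, -0.12], "claw": 1}, {"offset": [0, 0, 0], "delta_rot": [0, 0, -0.12], "claw": 1}, {"offset": [0, 0, 0], "delta_rot": [0, 0, -0.12], "claw": 1}, {"offset": [0, 0, 0], "delta_rot": [0, 0, -0.12], "claw": 1}]'

```text
clock: 5.48
position: [0.473, -0.273, 0.2531]
orientation: [-0.0, 0.219, 0.976, 0.0]
contact_force: [-0.7, 0.0, -1.4]
gripper_width: 0.035
gripper_force: 25.0
```

step_arm --series '[{"offset": [0, 0, 0], "delta_rot": [0, 0, -0.12], "claw": 1}, {"offset": [0, 0, 0], "delta_rot": [0, 0, -0.12], "claw": 1}, {"offset": [0, 0, 0], "delta_rot": [0, 0, -0.12], "claw": 1}, {"offset": [0, 0, 0], "delta_rot": [0, 0, -0.12], "claw": 1}, {"offset": [0, 0, 0], "delta_rot": [0, 0, -0.12], "claw": 1}, {"offset": [0, 0, 0], "delta_rot": [0, 0, -0.04], "claw": 1}, {"offset": [0, 0, 0], "delta_rot": [0, 0, 0], "claw": 1}]'

```text
clock: 6.07
position: [0.4731, -0.273, 0.2531]
orientation: [-0.0, -0.097, 0.995, 0.0]
contact_force: [-0.5, 0.3, -2.0]
gripper_width: 0.0346
gripper_force: 25.0
```

Run:
```python
from h import *
from rig import ctrl
s=ctrl.state();o,F=face()
Rt=np.stack([-F[:,0],F[:,1]*-1,-F[:,2]],1);Rt[:,1]=np.cross(Rt[:,2],Rt[:,0])
print(s["q"].round(3),s["gripper_width"],s["gripper_force"]);delta(s,o+F[:,2]*.17,Rt)
```

```text
[-0.544  0.261  1.592 -0.     1.289 -2.309] 0.03461387312892593 24.974562227725983
pos [ 0.4731 -0.273   0.2531] tool delta [-0.1001  0.3035  0.0156] rotvec [-0.     -0.5241 -0.0013] clock 6.07 F [-0.5  0.3 -2. ] w 0.0346
```

step_arm --series '[{"offset": [-0.0125, 0.038, 0], "delta_rot": [0, 0, 0], "claw": 1}, {"offset": [-0.0125, 0.038, 0], "delta_rot": [0, 0, 0], "claw": 1}, {"offset": [-0.0125, 0.038, 0], "delta_rot": [0, 0, 0], "claw": 1}, {"offset": [-0.0125, 0.038, 0], "delta_rot": [0, 0, 0], "claw": 1}, {"offset": [-0.0125, 0.038, 0], "delta_rot": [0, 0, 0], "claw": 1}, {"offset": [-0.0125, 0.038, 0], "delta_rot": [0, 0, 0], "claw": 1}, {"offset": [-0.0125, 0.038, 0], "delta_rot": [0, 0, 0], "claw": 1}, {"offset": [-0.0125, 0.0375, 0], "delta_rot": [0, 0, 0], "claw": 1}, {"offset": [0, 0, 0], "delta_rot": [0, -0.1, 0], "claw": 1}, {"offset": [0, 0, 0], "delta_rot": [0, -0.1, 0], "claw": 1}]'

```text
clock: 6.9
position: [0.5146, 0.0466, 0.2528]
orientation: [0.101, -0.098, 0.99, 0.01]
contact_force: [0.8, -0.9, -1.6]
gripper_width: 0.0345
gripper_force: 25.0
```

step_arm --series '[{"offset": [0, 0, 0], "delta_rot": [0, -0.1, 0], "claw": 1}, {"offset": [0, 0, 0], "delta_rot": [0, -0.1, 0], "claw": 1}, {"offset": [0, 0, 0], "delta_rot": [0, -0.1, 0], "claw": 1}, {"offset": [0, 0, 0], "delta_rot": [0, -0.0236, 0], "claw": 1}, {"offset": [0, 0, 0], "delta_rot": [0, 0, 0], "claw": 1}, {"offset": [0, 0, 0], "delta_rot": [0, 0, 0], "claw": 1}]'

```text
clock: 7.4
position: [0.5129, 0.0437, 0.2532]
orientation: [0.257, -0.093, 0.962, 0.025]
contact_force: [0.9, -0.9, -2.1]
gripper_width: 0.0347
gripper_force: 25.0
```

Run:
```python
from h import *
s,d,T=grab("wrist");o,F=face()
Rt=np.stack([-F[:,0],-F[:,1],-F[:,2]],1);Rt[:,1]=np.cross(Rt[:,2],Rt[:,0])
print(s["q"].round(3));delta(s,o+F[:,2]*.17,Rt)
np.savez("pics/w2.npz",T=T,s=s["position"],q=s["orientation"],**d)
cv2.imwrite("pics/w2.png",cv2.resize(d["image"][:,:,::-1],(768,576)))
print("bore px*1.5",proj(d,[o],T)*1.5,"knob",proj(d,[o+F@[-.058,.054,.07]],T)*1.5)
```

```text
[ 0.005 -0.014  2.032  0.163  0.615 -1.867]
pos [0.5129 0.0437 0.2532] tool delta [0.0078 0.0003 0.0136] rotvec [-0.001  -0.0007 -0.0024] clock 7.4 F [ 0.9 -0.9 -2.1] w 0.0347
bore px*1.5 [[390.34990022 257.23645093]] knob [[476.74900629 189.68436957]]
```

View pics/w2.png

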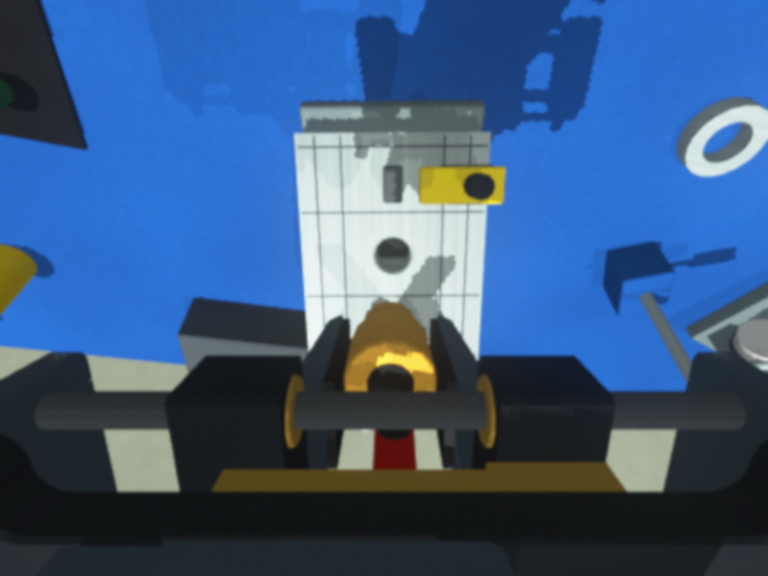

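The view shows the bore at (393,255), a couple of mm from the prediction, with the knob at (479,186), the rest at (393,184) and the sleeve held straight between the fingers at (390,340). I'll refine the bore and the sleeve axis in the wrist frame.

```bash
cat > meas.py <<'E'
from h import *
from scipy.optimize import least_squares
def bore(d,T,guess,n,s=3):
    # refine bore: intensity blob near guess pixel
    u,v=proj(d,[guess],T)[0]; g=cv2.cvtColor(d["image"],cv2.COLOR_RGB2GRAY);h=22
    u0,v0=int(u)-h,int(v)-h;c=g[v0:v0+2*h,u0:u0+2*h];c=cv2.resize(c,None,fx=s,fy=s,interpolation=cv2.INTER_CUBIC)
    t=(np.percentile(c,2)+np.percentile(c,60))/2
    k,l,st,ce=cv2.connectedComponentsWithStats((c<t).astype(np.uint8))
    i=l[l.shape[0]//2-4:l.shape[0]//2+4,l.shape[1]//2-4:l.shape[1]//2+4].max();cs,_=cv2.findContours((l==i).astype(np.uint8),0,1)
    e=cv2.fitEllipse(max(cs,key=len));px=np.array(e[0])/s+[u0-.33,v0-.33]
    K=np.array(d["K"]);ray=T[:3,:3]@np.linalg.inv(K)@[*px,1];return px,np.array(e[1])/s,lambda p0:T[:3,3]+ray*((p0-T[:3,3])@n)/(ray@n)
def plane(W,m):
    p=W[m]
    for _ in range(4):
        c=p.mean(0);n=np.linalg.svd(p-c,full_matrices=False)[2][2];n*=np.sign(n[2]);r=abs((W[m]-c)@n);p=W[m][r<.0025]
    return c,n,len(p)
E
python3 - <<'E'
from meas import *
z=np.load("pics/w2.npz");d={k:z[k] for k in ["image","depth","K","mount"]};T=z["T"];o,F=face()
W=cloud(d,T);L=(W-o)@F
m=(abs(L[...,2])<.008)&(L[...,0]>-.09)&(L[...,0]<.03)&(abs(L[...,1])<.07)&(np.hypot(L[...,0],L[...,1])>.02)
c,n,k=plane(W,m);print("plane z off at bore",(c-o)@n,"normal in F",(F.T@n).round(4),k)
px,ax,f=bore(d,T,o,n);b=f(c);print("bore",px*1.5,ax,b.round(4),"in F",(F.T@(b-o)).round(4))
b2=f(c-.002*n);print("at 2mm depth",(F.T@(b2-o)).round(4))
# sleeve in tool frame
C=quat(z["q"]);P=((W-z["s"])@C).reshape(-1,3)
col=d["image"].reshape(-1,3).astype(int)
br=(col[:,0]>col[:,2]*1.6)&(abs(P[:,1])<.022)&(abs(P[:,0])<.025)&(P[:,2]>-.03)&(P[:,2]<.06)
S=P[br];print(len(S))
for lo,hi in[(-.03,-.01),(-.01,.01),(.01,.03),(.03,.06)]:
    q=S[(S[:,2]>lo)&(S[:,2]<hi)];print(lo,len(q),q.min(0).round(4) if len(q) else"",q.max(0).round(4) if len(q) else"")
sp=S[S[:,2]>.022]
def res(p):
    x=sp[:,0]-p[0]-p[2]*(sp[:,2]-.035);y=sp[:,1]-p[1]-p[3]*(sp[:,2]-.035);return np.hypot(x,y)-.014
r=least_squares(res,[0,0,0,0],loss="soft_l1",f_scale=.001);print("spigot axis at tool z=.035",r.x.round(4),np.std(res(r.x)),len(sp))
# image check: project spigot silhouette
E
```

```text
plane z off at bore -0.00021501644617335884 normal in F [ 0.0015 -0.0021  1.    ] 9365
bore [392.1159848 254.6907338] [23.2123057  23.29119619] [0.5943 0.0616 0.0891] in F [-0.0021  0.0015 -0.0002]
at 2mm depth [-0.0017  0.0015 -0.0022]
2449
-0.03 1385 [-0.0029 -0.0179 -0.0163] [ 0.019   0.0173 -0.0101]
-0.01 685 [ 0.0037 -0.0179 -0.01  ] [0.0192 0.0173 0.01  ]
0.01 268 [ 0.0038 -0.0178  0.01  ] [0.0194 0.0172 0.0234]
0.03 111 [ 0.0098 -0.0111  0.0326] [0.0153 0.0103 0.0443]
spigot axis at tool z=.035 [ 0.0011 -0.0006 -0.0527  0.0007] 0.00045719537955464604 113
```

step_arm --series '[{"offset": [0.0042, 0.0011, 0.02], "delta_rot": [0, 0, 0], "claw": 1}, {"offset": [0.0042, 0.0011, 0.02], "delta_rot": [0, 0, 0], "claw": 1}, {"offset": [0, 0, 0.02], "delta_rot": [0, 0, 0], "claw": 1}, {"offset": [0, 0, 0.02], "delta_rot": [0, 0, 0], "claw": 1}, {"offset": [0, 0, 0.02], "delta_rot": [0, 0, 0], "claw": 1}, {"offset": [0, 0, 0.0086], "delta_rot": [0, 0, 0], "claw": 1}, {"offset": [0, 0, 0], "delta_rot": [0, 0, 0], "claw": 1}, {"offset": [0, 0, 0], "delta_rot": [0, 0, 0], "claw": 1}, {"offset": [0, 0, 0], "delta_rot": [0, 0, 0], "claw": 1}]'

```text
clock: 8.2
position: [0.5596, 0.055, 0.1557]
orientation: [0.258, -0.093, 0.961, 0.025]
contact_force: [0.5, -0.8, -1.1]
gripper_width: 0.0348
gripper_force: 25.0
```

Run:
```python
from meas import *
s,d,T=grab("wrist");o,F=face()
np.savez("pics/w3.npz",T=T,s=s["position"],q=s["orientation"],**d)
cv2.imwrite("pics/w3.png",cv2.resize(d["image"][100:290,140:380,::-1],(720,570),interpolation=cv2.INTER_CUBIC))
W=cloud(d,T);L=(W-o)@F
m=(abs(L[...,2])<.008)&(L[...,0]>-.09)&(L[...,0]<.03)&(abs(L[...,1])<.07)&(np.hypot(L[...,0],L[...,1])>.02)
c,n,k=plane(W,m);print("plane z",(c-o)@n,"normal in F",(F.T@n).round(4),k)
C=quat(s["orientation"]);print("n in tool",(C.T@n).round(4),"TCP in F",(F.T@(s["position"]-o)).round(4))
P=((W-s["position"])@C).reshape(-1,3);col=d["image"].reshape(-1,3).astype(int)
br=(col[:,0]>col[:,2]*1.6)&(abs(P[:,1])<.022)&(abs(P[:,0])<.025)&(P[:,2]>-.01)&(P[:,2]<.06)&(P[:,0]>.003)
S=P[br];a=S[(S[:,2]<.018)];b=S[(S[:,2]>.026)&(S[:,2]<.044)];print(len(a),len(b),S[:,2].max())
def res(p):
    h=lambda q,r:np.hypot(q[:,0]-p[0]-p[2]*(q[:,2]-.02),q[:,1]-p[1]-p[3]*(q[:,2]-.02))-r
    return np.r_[h(a,.018)/len(a)**.5,h(b,.014)/max(1,len(b))**.5]*30
r=least_squares(res,[0,0,0,0]);print("sleeve axis at z=.02",r.x.round(4))
ft=np.array([r.x[0]+r.x[2]*.029,r.x[1]+r.x[3]*.029,.049]);w=s["position"]+C@ft;print("foot in F",(F.T@(w-o)).round(4),"px crop",(proj(d,[w,o],T)-[140,100])*3)
```

```text
plane z -0.0002117461594027814 normal in F [ 0.0014 -0.0023  1.    ] 16787
n in tool [-0.0028 -0.0034 -1.    ] TCP in F [0.0007 0.0017 0.0752]
880 111 0.04799375219511545
sleeve axis at z=.02 [ 0.0008 -0.0005  0.0034 -0.0095]
foot in F [-0.0002  0.0009  0.0262] px crop [[356.95893591 349.30132914]
 [354.01523217 316.61369236]]
```

View pics/w3.png

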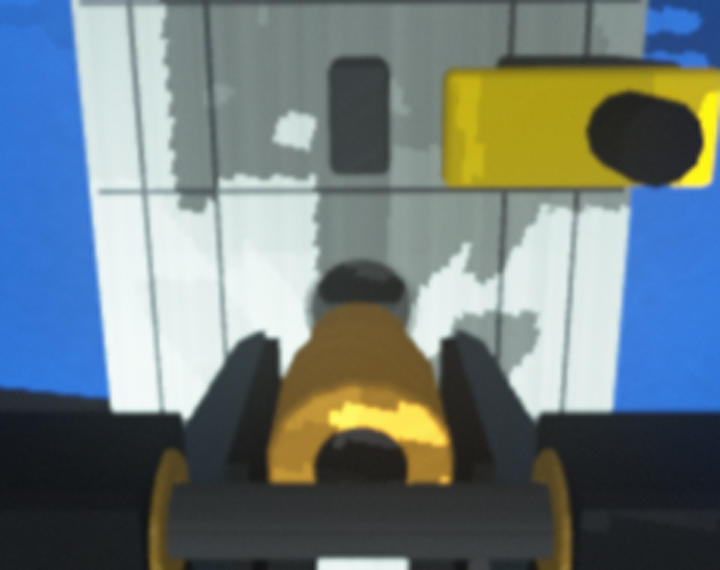

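The bore mouth's rim spans crop x 308–412 (centre about (360,308)) and the sleeve foot spans x 313–406, so they are laterally in line. The foot needs about 1.2 mm more down-slope. I'll enter the bore gently.

step_arm --series '[{"offset": [0.0012, 0, 0.006], "delta_rot": [0, 0, 0], "claw": 1}, {"offset": [0, 0, 0.008], "delta_rot": [0, 0, 0], "claw": 1}, {"offset": [0, 0, 0.008], "delta_rot": [0, 0, 0], "claw": 1}, {"offset": [0, 0, 0.003], "delta_rot": [0, 0, 0], "claw": 1}, {"offset": [0, 0, 0.003], "delta_rot": [0, 0, 0], "claw": 1}, {"offset": [0, 0, 0.003], "delta_rot": [0, 0, 0], "claw": 1}, {"offset": [0, 0, 0], "delta_rot": [0, 0, 0], "claw": 1}, {"offset": [0, 0, 0], "delta_rot": [0, 0, 0], "claw": 1}]'

```text
clock: 8.92
position: [0.5733, 0.0578, 0.127]
orientation: [0.257, -0.093, 0.961, 0.025]
contact_force: [-0.4, 0.4, -1.7]
gripper_width: 0.0346
gripper_force: 25.0
```

```bash
cat > st.py <<'E'
from h import *
from rig import ctrl
s=ctrl.state();o,F=face();C=quat(s["orientation"])
print("TCP in F",(F.T@(s["position"]-o)).round(4),"F tool",(C.T@s["contact_force"]).round(2),"M tool",(C.T@s["moment"]).round(2),"w",round(s["gripper_width"],4),"gf",round(s["gripper_force"],1),round(s["clock"],2),s["q"].round(2))
E
python3 st.py
```

```text
TCP in F [-0.0017  0.0018  0.0434] F tool [1.11 0.5  1.36] M tool [-0.12  0.35  0.05] w 0.0346 gf 25.0 8.92 [ 0.04  0.24  2.12  0.28  0.28 -1.98]
```

step_arm --series '[{"offset": [0, 0, 0.003], "delta_rot": [0, 0, 0], "claw": 1}, {"offset": [0, 0, 0.003], "delta_rot": [0, 0, 0], "claw": 1}, {"offset": [0, 0, 0.003], "delta_rot": [0, 0, 0], "claw": 1}, {"offset": [0, 0, 0.003], "delta_rot": [0, 0, 0], "claw": 1}, {"offset": [0, 0, 0.003], "delta_rot": [0, 0, 0], "claw": 1}, {"offset": [0, 0, 0], "delta_rot": [0, 0, 0], "claw": 1}]'

```text
clock: 9.42
position: [0.5806, 0.0592, 0.1135]
orientation: [0.257, -0.093, 0.962, 0.025]
contact_force: [-0.1, 0.1, -2.2]
gripper_width: 0.0348
gripper_force: 25.0
```

```bash
python3 st.py
```

```text
TCP in F [-0.0019  0.0018  0.0279] F tool [1.23 0.1  1.87] M tool [-0.09  0.33  0.05] w 0.0348 gf 25.0 9.42 [ 0.04  0.27  2.12  0.31  0.25 -2.01]
```

step_arm --series '[{"offset": [0, 0, 0.003], "delta_rot": [0, 0, 0], "claw": 1}, {"offset": [0, 0, 0.002], "delta_rot": [0, 0, 0], "claw": 1}, {"offset": [0, 0, 0.001], "delta_rot": [0, 0, 0], "claw": 1}, {"offset": [0, 0, 0.001], "delta_rot": [0, 0, 0], "claw": 1}, {"offset": [0, 0, 0.0005], "delta_rot": [0, 0, 0], "claw": 1}, {"offset": [0, 0, 0], "delta_rot": [0, 0, 0], "claw": 1}]'

```text
clock: 9.92
position: [0.5838, 0.0598, 0.1084]
orientation: [0.258, -0.093, 0.961, 0.025]
contact_force: [-6.5, -1.5, 5.6]
gripper_width: 0.0351
gripper_force: 25.0
```

```bash
python3 st.py
```

```text
TCP in F [-0.0017  0.0018  0.0219] F tool [ 2.99 -0.26 -8.18] M tool [-0.02  0.64  0.05] w 0.0351 gf 25.0 9.92 [ 0.04  0.28  2.12  0.33  0.24 -2.02]
```

step_arm --series '[{"offset": [0, 0, 0.0008], "delta_rot": [0, 0, 0], "claw": 1}, {"offset": [0, 0, 0], "delta_rot": [0, 0, 0], "claw": 1}, {"offset": [0, 0, 0], "delta_rot": [0, 0, 0], "claw": 0}, {"offset": [0, 0, 0], "delta_rot": [0, 0, 0], "claw": 0}, {"offset": [0, 0, 0], "delta_rot": [0, 0, 0], "claw": 0}, {"offset": [0, 0, 0], "delta_rot": [0, 0, 0], "claw": 0}, {"offset": [0, 0, 0], "delta_rot": [0, 0, 0], "claw": 0}, {"offset": [0, 0, 0], "delta_rot": [0, 0, 0], "claw": 0}]'

```text
clock: 10.58
position: [0.5848, 0.0601, 0.107]
orientation: [0.258, -0.093, 0.961, 0.025]
contact_force: [-0.3, -0.5, -0.5]
gripper_width: 0.0719
gripper_force: 0.0
```

```bash
python3 st.py
```

```text
TCP in F [-0.0015  0.0018  0.0201] F tool [ 0.63 -0.42  0.22] M tool [-0.05  0.13  0.03] w 0.0719 gf 0.0 10.58 [ 0.04  0.29  2.12  0.33  0.23 -2.03]
```

step_arm --series '[{"offset": [0, 0, 0], "delta_rot": [0, 0, 0], "claw": 0}, {"offset": [0, 0, -0.01], "delta_rot": [0, 0, 0], "claw": 0}, {"offset": [0, 0, -0.02], "delta_rot": [0, 0, 0], "claw": 0}, {"offset": [0, 0, -0.03], "delta_rot": [0, 0, 0], "claw": 0}, {"offset": [0, 0, -0.03], "delta_rot": [0, 0, 0], "claw": 0}, {"offset": [0, 0, -0.03], "delta_rot": [0, 0, 0], "claw": 0}, {"offset": [0, 0, -0.03], "delta_rot": [0, 0, 0], "claw": 0}, {"offset": [0, 0, 0], "delta_rot": [0, 0, 0], "claw": 0}, {"offset": [0, 0, 0], "delta_rot": [0, 0, 0], "claw": 0}]'

```text
clock: 11.33
position: [0.5111, 0.0454, 0.2393]
orientation: [0.26, -0.093, 0.961, 0.025]
contact_force: [-0.2, 0.7, -0.9]
gripper_width: 0.0913
gripper_force: 0.0
```

```bash
python3 st.py
python3 - <<'E'
from meas import *
s,d,T=grab("wrist");o,F=face(o=face()[0]+face()[1]@[-.002,.0016,-.0002])
np.savez("pics/w4.npz",T=T,s=s["position"],q=s["orientation"],**d)
W=cloud(d,T);L=(W-o)@F;col=d["image"].astype(int)
br=(col[...,0]>col[...,2]*1.5)&(np.hypot(L[...,0],L[...,1])<.025)&(L[...,2]>.025)
t=L[br];print("collar top z",np.percentile(t[:,2],[5,50,95]).round(4),"n",len(t));t=t[abs(t[:,2]-np.median(t[:,2]))<.003]
print(cv2.minEnclosingCircle(t[:,:2].astype(np.float32)),"tilt",np.linalg.lstsq(np.c_[t[:,:2],np.ones(len(t))],t[:,2],rcond=None)[0].round(4))
red=(col[...,0]>col[...,1]*2)&(col[...,0]>col[...,2]*2)&(np.abs(L[...,1])<.03)&(L[...,2]>.03);r=L[red];print("red",len(r),r.min(0) if len(r) else "")
s2,d2,T2=grab("top");W=cloud(d2);L=(W-o)@F;col=d2["image"].astype(int)
red=(col[...,0]>col[...,1]*2)&(col[...,0]>col[...,2]*2)&(np.abs(L[...,1])<.03)&(L[...,2]>.03)&(L[...,2]<.25);r=L[red];print("red top",len(r),r.min(0).round(4),r.max(0).round(4),r[r[:,2].argmax()].round(4),np.median(r[:,1]))
s2,d2,T2=grab("scene");W=cloud(d2);L=(W-o)@F;col=d2["image"].astype(int)
red=(col[...,0]>col[...,1]*2)&(col[...,0]>col[...,2]*2)&(np.abs(L[...,1])<.03)&(L[...,2]>.03)&(L[...,2]<.25);r=L[red];print("red scene",len(r),r[r[:,2].argmax()].round(4),"angles",np.polyfit(r[:,2],r[:,0],1).round(4))
cv2.imwrite("pics/w4.png",cv2.resize(d["image"][:,:,::-1],(640,480)))
E
```

```text
TCP in F [-0.0004  0.0017  0.1723] F tool [0.49 0.71 0.73] M tool [-0.05  0.23  0.  ] w 0.0913 gf 0.0 11.33 [ 0.01 -0.01  2.06  0.17  0.57 -1.87]
collar top z [0.033  0.2583 0.2642] n 1338
((-0.022922707721590996, 0.0038100741803646088), 0.007445333991199732) tilt [-0.5839  0.0194  0.2464]
red 516 [-0.07915553 -0.01074138  0.0413465 ]
red top 69 [ 0.065  -0.0122  0.0506] [0.1025 0.0189 0.1839] [ 0.0992 -0.0029  0.1839] -0.0010730588715778175
red scene 564 [0.1013 0.0068 0.1836] angles [0.1559 0.073 ]
```

View pics/w4.png

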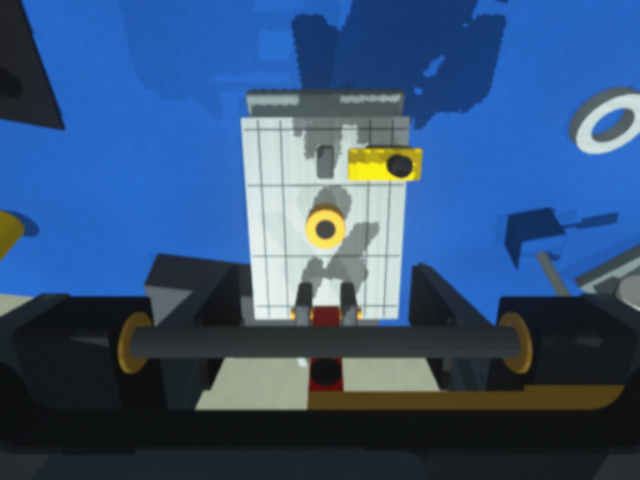

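Sleeve seen in the bore at (326,228), arm up at about 1.73 rad (measured), bolt at (385,164). I'll check the seating height from that frame while closing the fingers and going over behind the arm.

Run:
```python
from meas import *
z=np.load("pics/w4.npz");d={k:z[k] for k in ["image","depth","K"]};T=z["T"];o,F=face(o=face()[0]+face()[1]@[-.002,.0016,-.0002])
L=(cloud(d,T)-o)@F;col=d["image"].astype(int)
t=L[(col[...,0]>col[...,2]*1.5)&(np.hypot(L[...,0],L[...,1])<.025)&(L[...,2]>.028)&(L[...,2]<.06)]
print(len(t),np.median(t[:,2]),cv2.minEnclosingCircle(t[:,:2].astype(np.float32)))
y=L[(col[...,0]>150)&(col[...,1]>120)&(col[...,2]<60)&(abs(L[...,2]-.058)<.006)&(L[...,0]<-.03)];print("bolt",len(y),y.min(0),y.max(0))
k=L[(col.max(2)<60)&(abs(L[...,2]-.082)<.006)&(abs(L[...,0]+.058)<.02)&(abs(L[...,1]-.052)<.02)];print("knob",len(k),k.mean(0),k.min(0),k.max(0))
```

```text
651 0.03411132049083754 ((-0.0024116879794746637, -0.0002467322919983417), 0.017777683213353157)
bolt 974 [-0.07041193  0.01782945  0.05570786] [-0.04822077  0.07170244  0.0636193 ]
knob 219 [-0.05990393  0.05154995  0.08184649] [-0.06621843  0.04477572  0.07631076] [-0.05355662  0.05858138  0.08388074]
```

step_arm --series '[{"offset": [0, 0, -0.034], "delta_rot": [0, 0, 0], "claw": 1}, {"offset": [0, 0, -0.034], "delta_rot": [0, 0, 0], "claw": 1}, {"offset": [0, 0, 0], "delta_rot": [0, 0, 0], "claw": 1}, {"offset": [-0.03, 0, 0], "delta_rot": [0, 0, 0], "claw": 1}, {"offset": [-0.03, 0, 0], "delta_rot": [0, 0, 0], "claw": 1}, {"offset": [-0.03, 0, 0], "delta_rot": [0, 0, 0], "claw": 1}, {"offset": [-0.03, 0, 0], "delta_rot": [0, 0, 0], "claw": 1}, {"offset": [-0.03, 0, 0], "delta_rot": [0, 0, 0], "claw": 1}, {"offset": [0, 0, 0], "delta_rot": [0, 0, 0], "claw": 1}, {"offset": [0, 0, 0], "delta_rot": [0, 0, 0], "claw": 1}]'

```text
clock: 12.32
position: [0.6065, 0.0644, 0.3688]
orientation: [0.256, -0.093, 0.962, 0.025]
contact_force: [0.4, -1.1, -0.6]
gripper_width: 0.0276
gripper_force: 0.0
```

```bash
sed -i 's/o,F=face()/o,F=face();o=o+F@[-.002,.0016,-.0002]/' st.py; python3 st.py
```

```text
TCP in F [0.1505 0.0003 0.236 ] F tool [ 0.09 -1.13  0.61] M tool [-0.07  0.27  0.06] w 0.0276 gf 0.0 12.32 [ 0.05  0.07  1.64  0.09  0.91 -1.75]
```

step_arm --series '[{"offset": [0, 0, 0], "delta_rot": [0, 0, 0], "claw": 1}, {"offset": [0, 0, 0], "delta_rot": [0, 0, 0], "claw": 1}, {"offset": [0, 0, 0], "delta_rot": [0, 0, 0], "claw": 1}, {"offset": [0, 0, 0], "delta_rot": [0, 0, 0], "claw": 1}, {"offset": [0, 0, 0.016], "delta_rot": [0, 0, 0], "claw": 1}, {"offset": [0, 0, 0.016], "delta_rot": [0, 0, 0], "claw": 1}, {"offset": [0, 0, 0.016], "delta_rot": [0, 0, 0], "claw": 1}, {"offset": [0, 0, 0.016], "delta_rot": [0, 0, 0], "claw": 1}, {"offset": [0, 0, 0], "delta_rot": [0, 0, 0], "claw": 1}]'

```text
clock: 13.07
position: [0.6356, 0.0702, 0.3116]
orientation: [0.255, -0.093, 0.962, 0.025]
contact_force: [-0.1, 0.6, 0.2]
gripper_width: 0.0009
gripper_force: 0.0
```

```bash
python3 st.py
```

```text
TCP in F [0.1476 0.0003 0.1717] F tool [-0.14  0.58 -0.2 ] M tool [-0.09  0.24  0.06] w 0.0009 gf 0.0 13.07 [ 0.06  0.15  1.7   0.09  0.79 -1.75]
```

step_arm --series '[{"offset": [0.0129, 0, 0.0004], "delta_rot": [0, 0, 0], "claw": 1}, {"offset": [0.0129, 0, 0.0004], "delta_rot": [0, 0, 0], "claw": 1}, {"offset": [0.0129, 0, 0.0004], "delta_rot": [0, 0, 0], "claw": 1}, {"offset": [0.0129, 0, 0.0004], "delta_rot": [0, 0, 0], "claw": 1}, {"offset": [0.01, 0, 0.001], "delta_rot": [0, 0, 0], "claw": 1}, {"offset": [0.01, 0, 0.001], "delta_rot": [0, 0, 0], "claw": 1}, {"offset": [0.01, 0, 0.001], "delta_rot": [0, 0, 0], "claw": 1}, {"offset": [0.01, 0, 0.004], "delta_rot": [0, 0, 0], "claw": 1}, {"offset": [0.01, 0, 0.004], "delta_rot": [0, 0, 0], "claw": 1}, {"offset": [0.01, 0, 0.004], "delta_rot": [0, 0, 0], "claw": 1}]'

```text
clock: 13.9
position: [0.5497, 0.053, 0.2466]
orientation: [0.259, -0.093, 0.961, 0.025]
contact_force: [0.6, 0.5, -0.7]
gripper_width: 0.0006
gripper_force: 0.3
```

```bash
python3 st.py
```

```text
TCP in F [3.930e-02 1.000e-04 1.591e-01] F tool [-0.24  0.4   0.98] M tool [-0.06  0.02  0.01] w 0.0006 gf 0.3 13.9 [ 0.03  0.05  1.98  0.15  0.59 -1.84]
```

```bash
cat > arm.py <<'E'
from meas import *
o,F=face();o=o+F@[-.003,.0016,-.0002]
for n in["scene","top"]:
    s,d,T=grab(n);L=(cloud(d)-o)@F;c=d["image"].astype(int)
    r=L[(c[...,0]>c[...,1]*2)&(c[...,0]>c[...,2]*2)&(abs(L[...,1])<.02)&(L[...,2]>.03)&(L[...,2]<.25)&(abs(L[...,0])<.12)]
    a=np.arctan2(r[:,2]-.043,.075-r[:,0]);h=np.hypot(r[:,2]-.043,.075-r[:,0])
    if len(r): print(n,len(r),"angle med far",np.median(a[h>.06]).round(3) if (h>.06).any() else "","reach",np.percentile(h,98).round(3))
E
python3 arm.py
```

```text
scene 458 angle med far 1.116 reach 0.102
top 174 angle med far 1.117 reach 0.084
```

step_arm --series '[{"offset": [0.0087, 0, 0.0067], "delta_rot": [0, 0, 0], "claw": 1}, {"offset": [0.0087, 0, 0.0067], "delta_rot": [0, 0, 0], "claw": 1}, {"offset": [0.0087, 0, 0.0067], "delta_rot": [0, 0, 0], "claw": 1}, {"offset": [0.006, 0, 0.0093], "delta_rot": [0, 0, 0], "claw": 1}, {"offset": [0.006, 0, 0.0093], "delta_rot": [0, 0, 0], "claw": 1}, {"offset": [0.006, 0, 0.0093], "delta_rot": [0, 0, 0], "claw": 1}, {"offset": [0.004, 0, 0.01], "delta_rot": [0, 0, 0], "claw": 1}, {"offset": [0.004, 0, 0.01], "delta_rot": [0, 0, 0], "claw": 1}, {"offset": [0.0015, 0, 0.0075], "delta_rot": [0, 0, 0], "claw": 1}, {"offset": [0.0015, 0, 0.0045], "delta_rot": [0, 0, 0], "claw": 1}]'

```text
clock: 14.83
position: [0.5431, 0.0518, 0.1487]
orientation: [0.258, -0.093, 0.961, 0.025]
contact_force: [0.2, 0.1, 0.9]
gripper_width: 0.0003
gripper_force: 0.3
```

step_arm --series '[{"offset": [0, 0, 0.003], "delta_rot": [0, 0, 0], "claw": 1}, {"offset": [0, 0, 0.002], "delta_rot": [0, 0, 0], "claw": 1}, {"offset": [0, 0, 0], "delta_rot": [0, 0, 0], "claw": 1}]'

```text
clock: 15.08
position: [0.5451, 0.0523, 0.1442]
orientation: [0.258, -0.093, 0.961, 0.025]
contact_force: [-0.2, 0.5, -1.0]
gripper_width: 0.0004
gripper_force: 0.0
```

```bash
python3 st.py;python3 arm.py
```

```text
TCP in F [-0.0159  0.0002  0.0728] F tool [0.61 0.55 0.77] M tool [-0.11  0.15  0.  ] w 0.0004 gf 0.0 15.08 [ 0.03  0.17  2.15  0.27  0.31 -1.98]
scene 189 angle med far 0.157 reach 0.093
top 251 angle med far 0.139 reach 0.072
```

step_arm --series '[{"offset": [0, 0, 0.003], "delta_rot": [0, 0, 0], "claw": 1}, {"offset": [0, 0, 0.002], "delta_rot": [0, 0, 0], "claw": 1}, {"offset": [0, 0, 0.002], "delta_rot": [0, 0, 0], "claw": 1}, {"offset": [0, 0, 0.001], "delta_rot": [0, 0, 0], "claw": 1}, {"offset": [0, 0, 0.0005], "delta_rot": [0, 0, 0], "claw": 1}, {"offset": [0, 0, 0], "delta_rot": [0, 0, 0], "claw": 1}]'

```text
clock: 15.68
position: [0.5484, 0.0529, 0.1385]
orientation: [0.258, -0.093, 0.961, 0.025]
contact_force: [-13.3, -3.5, 18.0]
gripper_width: 0.0005
gripper_force: 11.7
```

```bash
python3 st.py;python3 arm.py
```

```text
TCP in F [-0.0159  0.0002  0.0662] F tool [  2.87  -0.83 -22.43] M tool [0.05 0.73 0.07] w 0.0005 gf 11.7 15.68 [ 0.03  0.19  2.15  0.29  0.3  -1.99]
scene 163 angle med far 0.098 reach 0.098
top 249 angle med far 0.073 reach 0.07
```

step_arm --series '[{"offset": [0, 0, -0.01], "delta_rot": [0, 0, 0], "claw": 1}, {"offset": [0, 0, -0.025], "delta_rot": [0, 0, 0], "claw": 1}, {"offset": [0, 0, -0.025], "delta_rot": [0, 0, 0], "claw": 1}, {"offset": [0, 0, 0], "delta_rot": [0, 0, 0], "claw": 1}, {"offset": [0.011, 0.023, 0], "delta_rot": [0, 0, 0], "claw": 1}, {"offset": [0.011, 0.023, 0], "delta_rot": [0, 0, 0], "claw": 1}, {"offset": [0.011, 0.023, 0], "delta_rot": [0, 0, 0], "claw": 1}, {"offset": [0.011, 0.023, 0], "delta_rot": [0, 0, 0], "claw": 1}, {"offset": [0, 0, 0], "delta_rot": [0, 0, 0], "claw": 1}, {"offset": [0, 0, 0], "delta_rot": [0, 0, 0], "claw": 1}]'

```text
clock: 16.62
position: [0.4637, 0.1313, 0.1658]
orientation: [0.257, -0.095, 0.961, 0.025]
contact_force: [0.4, -0.2, -0.3]
gripper_width: 0.0006
gripper_force: 0.0
```

```bash
python3 st.py;python3 arm.py
python3 - <<'E'
from meas import *
s,d,T=grab("wrist")
cv2.imwrite("pics/w5.png",cv2.resize(d["image"][:,:,::-1],(640,480)))
o,F=face();o=o+F@[-.002,.0016,-.0002];L=(cloud(d,T)-o)@F;col=d["image"].astype(int)
k=L[(col.max(2)<60)&(abs(L[...,2]-.082)<.004)&(abs(L[...,0]+.058)<.02)&(abs(L[...,1]-.052)<.02)];print("knob",len(k),k.mean(0) if len(k) else "")
E
```

```text
TCP in F [-0.061   0.0936  0.1238] F tool [-0.19 -0.32  0.44] M tool [-0.06  0.16  0.08] w 0.0006 gf 0.0 16.62 [ 0.28  0.04  2.24 -0.12  0.35 -1.38]
scene 208 angle med far 0.081 reach 0.121
top 427 angle med far 0.058 reach 0.133
knob 52 [-0.06472532  0.05584768  0.08041479]
```

View pics/w5.png

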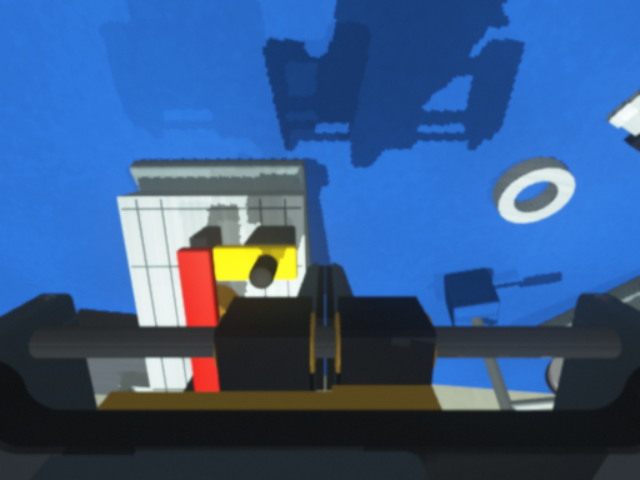

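The arm lies flat (red, at (200,320)). The knob is at (262,270) with the closed fingers to its +y side at (325,290). I'll lower and push across.

step_arm --series '[{"offset": [0, 0, 0.011], "delta_rot": [0, 0, 0], "claw": 1}, {"offset": [0, 0, 0.011], "delta_rot": [0, 0, 0], "claw": 1}, {"offset": [0, 0, 0.011], "delta_rot": [0, 0, 0], "claw": 1}, {"offset": [0, 0, 0.01], "delta_rot": [0, 0, 0], "claw": 1}, {"offset": [0, 0, 0], "delta_rot": [0, 0, 0], "claw": 1}, {"offset": [0, -0.006, 0], "delta_rot": [0, 0, 0], "claw": 1}, {"offset": [0, -0.006, 0], "delta_rot": [0, 0, 0], "claw": 1}, {"offset": [0, -0.006, 0], "delta_rot": [0, 0, 0], "claw": 1}, {"offset": [0, -0.006, 0], "delta_rot": [0, 0, 0], "claw": 1}, {"offset": [0, 0, 0], "delta_rot": [0, 0, 0], "claw": 1}]'

```text
clock: 17.6
position: [0.4908, 0.1096, 0.13]
orientation: [0.258, -0.092, 0.961, 0.025]
contact_force: [-0.1, -0.3, -0.7]
gripper_width: 0.0002
gripper_force: 0.0
```

```bash
python3 st.py
```

```text
TCP in F [-0.0596  0.067   0.0816] F tool [ 0.5  -0.29  0.49] M tool [-0.08  0.14  0.01] w 0.0002 gf 0.0 17.6 [ 0.2   0.13  2.26 -0.02  0.23 -1.54]
```

step_arm --series '[{"offset": [0, -0.004, 0], "delta_rot": [0, 0, 0], "claw": 1}, {"offset": [0, -0.004, 0], "delta_rot": [0, 0, 0], "claw": 1}, {"offset": [0, -0.004, 0], "delta_rot": [0, 0, 0], "claw": 1}, {"offset": [0, -0.004, 0], "delta_rot": [0, 0, 0], "claw": 1}, {"offset": [0, 0, 0], "delta_rot": [0, 0, 0], "claw": 1}]'

```text
clock: 18.02
position: [0.4938, 0.0945, 0.13]
orientation: [0.258, -0.092, 0.961, 0.025]
contact_force: [-0.1, 0.5, -0.4]
gripper_width: 0.0
gripper_force: 0.1
```

```bash
python3 st.py
```

```text
TCP in F [-0.0596  0.0517  0.0816] F tool [0.17 0.49 0.31] M tool [-0.12  0.14 -0.01] w 0.0 gf 0.1 18.02 [ 0.15  0.13  2.26  0.08  0.23 -1.68]
```

step_arm --series '[{"offset": [0, -0.003, 0], "delta_rot": [0, 0, 0], "claw": 1}, {"offset": [0, -0.002, 0], "delta_rot": [0, 0, 0], "claw": 1}, {"offset": [0, 0, 0], "delta_rot": [0, 0, 0], "claw": 1}]'

```text
clock: 18.27
position: [0.4945, 0.09, 0.1299]
orientation: [0.258, -0.093, 0.961, 0.025]
contact_force: [-0.2, 1.7, 1.0]
gripper_width: 0.0002
gripper_force: 0.3
```

```bash
python3 st.py
cat > bolt.py <<'E'
from meas import *
o,F=face();o=o+F@[-.002,.0016,-.0002]
s,d,T=grab("wrist");L=(cloud(d,T)-o)@F;c=d["image"].astype(int)
y=L[(c[...,0]>110)&(c[...,1]>85)&(c[...,2]<50)&(abs(L[...,2]-.058)<.007)&(L[...,0]<-.03)];print("bolt y",len(y),np.percentile(y[:,1],[1,99]))
E
python3 bolt.py
```

```text
TCP in F [-0.0597  0.047   0.0815] F tool [-0.59  1.75 -0.78] M tool [-0.17  0.1   0.01] w 0.0002 gf 0.3 18.27 [ 0.14  0.13  2.26  0.11  0.23 -1.73]
bolt y 1117 [-0.00662517  0.03466507]
```

step_arm --series '[{"offset": [0, -0.002, 0], "delta_rot": [0, 0, 0], "claw": 1}, {"offset": [0, -0.0015, 0], "delta_rot": [0, 0, 0], "claw": 1}, {"offset": [0, 0, 0], "delta_rot": [0, 0, 0], "claw": 1}]'

```text
clock: 18.57
position: [0.495, 0.0869, 0.1296]
orientation: [0.258, -0.093, 0.961, 0.025]
contact_force: [-0.1, 3.4, 1.1]
gripper_width: 0.0002
gripper_force: 1.7
```

```bash
python3 st.py; python3 bolt.py
```

```text
TCP in F [-0.06    0.0439  0.0814] F tool [-1.04  3.39 -0.65] M tool [-0.62 -0.02  0.  ] w 0.0002 gf 1.7 18.57 [ 0.13  0.13  2.26  0.14  0.23 -1.76]
bolt y 1029 [-0.00798366  0.0309488 ]
```

step_arm --series '[{"offset": [0, -0.001, 0], "delta_rot": [0, 0, 0], "claw": 1}, {"offset": [0, -0.001, 0], "delta_rot": [0, 0, 0], "claw": 1}, {"offset": [0, 0, 0], "delta_rot": [0, 0, 0], "claw": 1}]'

```text
clock: 18.87
position: [0.495, 0.0862, 0.1297]
orientation: [0.257, -0.093, 0.961, 0.026]
contact_force: [-2.2, 14.7, 2.7]
gripper_width: 0.0006
gripper_force: 7.5
```

```bash
python3 st.py; python3 bolt.py
```

```text
TCP in F [-0.06    0.0432  0.0815] F tool [-1.87 14.84 -1.96] M tool [-2.69 -0.16 -0.01] w 0.0006 gf 7.5 18.87 [ 0.13  0.13  2.26  0.15  0.23 -1.77]
bolt y 1020 [-0.00810453  0.03026718]
```

The bolt is against its stop: the push force rose to 15 N with no further travel. I'll back away and check.

step_arm --series '[{"offset": [0, 0.008, 0], "delta_rot": [0, 0, 0], "claw": 1}, {"offset": [0, 0.015, 0], "delta_rot": [0, 0, 0], "claw": 1}, {"offset": [0, 0, -0.02], "delta_rot": [0, 0, 0], "claw": 1}, {"offset": [0, 0, -0.03], "delta_rot": [0, 0, 0], "claw": 1}, {"offset": [0, 0, -0.04], "delta_rot": [0, 0, 0], "claw": 1}, {"offset": [0, 0, -0.03], "delta_rot": [0, 0, 0], "claw": 1}, {"offset": [0, 0, 0], "delta_rot": [0, 0, 0], "claw": 1}, {"offset": [0, 0, 0], "delta_rot": [0, 0, 0], "claw": 1}, {"offset": [0, 0, 0], "delta_rot": [0, 0, 0], "claw": 1}]'

```text
clock: 19.67
position: [0.4315, 0.0956, 0.2325]
orientation: [0.257, -0.093, 0.962, 0.025]
contact_force: [0.0, -0.6, 0.1]
gripper_width: 0.0007
gripper_force: 0.0
```

```bash
python3 st.py; python3 bolt.py; python3 arm.py
python3 - <<'E'
from h import *
s,d,T=grab("scene");cv2.imwrite("pics/s6.png",cv2.resize(d["image"][150:300,120:470,::-1],(798,342),interpolation=cv2.INTER_CUBIC))
E
```

```text
TCP in F [-0.061   0.0648  0.2008] F tool [ 0.05 -0.56 -0.13] M tool [-0.11  0.18  0.05] w 0.0007 gf 0.0 19.67 [ 0.19 -0.12  2.19  0.    0.56 -1.57]
bolt y 689 [-0.00687829  0.04486767]
scene 203 angle med far 0.085 reach 0.116
top 377 angle med far 0.062 reach 0.115
```

View pics/s6.png

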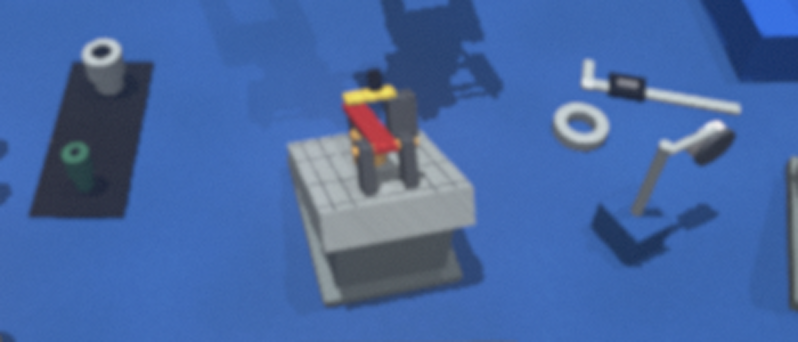

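The picture shows the arm flat at (375,125) with the yellow bolt over its end at (368,97). The steel and green parts and the gauge stand are still standing where they were, and the robot is clear.

```bash
python3 -c "from rig import ctrl; print(ctrl.finish_job())"
```

```text
the job is handed in; nothing more can be done
None
```

The job is handed in, with no verdict returned: by my measurements the sleeve is fully home and let go, the clamp arm is down on it, the bolt is against its stop, and the other two parts and the gauge stand look undisturbed, at about 20 s on the clock.

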